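Set up a spindle for a run-out check

ROBOT

A 6-joint arm with a two-finger parallel gripper is mounted at the origin on a cart in front of the work surface, level with it; the furniture and walls round the work are solid. World frame = base frame: x ahead of the robot, y to its left, z up, the work surface at z = 0. Lengths are in mm, angles in rad, forces in N, time in s.
With the tool pointing down it reaches from about 400 to 925 mm from the base axis. Payload 12.5 kg.
Tool frame: the origin (TCP) lies at the centre of the arm's flange, where the gripper is bolted on; the fingertips stand 190 mm ahead of it and the grasp point (between the pads) lies 171 mm ahead of it; z points along the fingers, y is the line along which they close (so a half turn about z gives the same grasp; the last joint's range is limited). The gripper opens to 95 mm and grips with 3 to 60 N. Pads are 20 mm wide; open, the fingers measure 119 mm over their backs; the gripper's body (75 mm by 180 mm) begins 59 mm behind the grasp point.
Start: joints at [-1.433, 0.491, 1.559, -0, 1.092, -0.106], TCP at [150.89, -606.512, 404.761] pointing down, gripper open.
Joint ranges: [-3.1, 3.1], [-0.84, 2.19], [0.05, 2.79], [-1.13, 4.28], [0.06, 2.93], [-2.69, 2.69]. Speed limits (rad/s): [2.22, 2.22, 2.79, 3.14, 3.14, 3.14].

INTERFACE

Orientations are given as [roll, pitch, yaw] about the fixed x, y, z axes, in that order (R = Rz(yaw) Ry(pitch) Rx(roll)).
In Python, from cell import env, read_camera, search_frame, cut_out gives the robot as it stands. The module is installed in compiled form; this text tells all that it offers.
- The arm moves only by the tool move_arm, never from a script. Its argument "commands" is a list of rows, each a list of 3 entries, a list of its own where there are three numbers: the shift along the world's x, y, z normalised to -1 to 1, where 1 is 0.03 m, then the turn about the world's z normalised to -1 to 1, where 1 is 0.08 rad, then the opening, from -1 (shut) to 1 (fully open), so that 0 is half open. A call has 1 to 20 rows; each row shifts and turns the commanded pose from where the row before left it; what a row does not reach is not made up. A row lasts 1/12 s, in which the tool goes at most 41.7 mm and 7.16 degrees, less where a joint would pass 70% of its speed; a pose out of reach is approached as far as the arm can. A call with a number of a shift or a turn outside -1 to 1 is refused whole. A call with a gripper value outside its range is refused whole. The fingers move at their own pace and stop on an object; the grip force is fixed at half the most. Time passes only in rows, so rows that do not move let the fingers close. It gives the time, the measured TCP pose, the force, the opening and the grip force at its end, in the units of the state.
- env.state(): the state, without advancing time (a new reading comes with each control period).
- read_camera(name): name is "side" or "top"; returns a dict with "image" (400x640x3 uint8, red, green, blue), "fx", "fy", "cx", "cy" (pixels), "rvec" (rotation vector, rad) and "tvec" (3), from world to camera coordinates, as OpenCV has them. Camera axes: x right, y down, z forward; pixel columns grow to the right and rows downward; lengths in mm; the calibration is good to about 2 mm. A picture is of the moment at which its call begins. There is no depth.
- env.job_done(): hands the job in; it is judged then, once.
Trained networks look in a picture, given as the dict that the camera call returned (one of the last four; its "shot" number tells which), for a name from the list of things; names that differ only in an ending like _2 or _b are one class to them, and where a whole thing is asked for, a point or a joint stands for the part that bears it (a point fixed in the world has none). Each returns a list of dicts, best first, with "confidence" (0 to 1); they miss things now and then, are a little off and sometimes report something else, mostly with a low value. They report only what shows in the picture. A call takes as long as a camera call. They do not tell look-alikes from the thing itself.
- search_frame(thing, picture): "at" ([column, row] in pixels, amid what is visible of it).
- cut_out(thing, picture): "region" (400x640 bool, what is visible of it) and "at" ([column, row] in pixels, amid what is visible of it).
The state is a dict: "t": time; "joints": joint angles; "qvel": joint speeds; "tau": joint torques, N m; "eef_pos": TCP position; "tcp_rot": TCP orientation; "ft_force": force on the tool from outside, world axes, zero at the start; "moment": the same for the moment, N m; "opening": opening from 0.0 (shut) to 1.0 (fully open); "grip_force": force on a finger pad.
Only numpy, scipy, OpenCV 4.12 (cv2) and the standard library are available. Lean on these libraries where they do the work, as an engineer would, in place of code of your own. Each camera call takes 0.05 s, during which the arm holds its last target. There are 200 camera calls.

TASK

Set up the spindle on the granite surface plate for a run-out check: lay it along the plate's long side on the two V-blocks, level, flange end to the left, with the wide block under the thick journal, the narrow block under the thin journal, and each block wholly under its own journal. Stand the dial gauge on the plate behind the spindle, facing you, so that the gauge's plunger hangs just clear above the middle of the spindle. Leave the caliper and the torch where they lie.

Things in the scene. Friction and masses are not known exactly. Their poses are not given: they have to be found in the camera images.
- wide_block_mid (a point): Wide V-block: loose ground steel block, 64 (x) x 32 (y) x 38 mm high, 0.45 kg, with a 90-degree V, 36 mm wide and 18 deep, along y through its top. Point: its centre, 19 mm above the underside; z up; a half turn about z changes nothing. Grip across the 32 or 64 mm. A 30 mm bar in the V has its axis 41 mm above the underside.
- narrow_block_mid (a point): Narrow V-block: loose ground steel block, 44 (x) x 32 (y) x 41.5 mm high, 0.36 kg, with a 90-degree V, 26 mm wide and 13 deep, along y through its top. Point: its centre, 21 mm above the underside; z up; a half turn about z changes nothing. Grip across the 32 or 44 mm. An 18 mm bar in the V has its axis 41 mm above the underside.
- shaft_mid (a point): Spindle, 0.7 kg, lying in the rest, axis 50 mm up. Point: on the axis, middle of the dark centre section; y along the axis to the flange; x, z may roll. Diameters along y (mm): centre section 36 from -35 to 35 (grip here from above; balances at +7); thick journal 30 from 35 to 89; flange 50 to 98; thin journal 18 from -35 to -89; thread 12 to -111. Journals' middles: +62, -62.
- stand_post (a point): Dial gauge stand, loose, 0.55 kg: base 50 (x) x 44 (y) x 46 mm, round post 14 mm thick and 176 high at its middle. Point: on the post, 150 mm above the underside; grip here from above (post free from 128 up; rod clamp 24 mm wide below). A rod carries the 42 mm dial to -x, facing -x; its plunger hangs down 72 mm from the post, tip 66 mm above the underside (spindle on blocks: top at 59). z up.
- plate: Surface plate: fixed black granite slab, 190 (x) x 250 (y) mm; its flat top is 46 mm above the bench. Origin: centre of the underside, at bench height; x points to the back edge (away from the robot), y along the long side to the left.
- cradle: Wooden rest that holds the spindle at first, fixed: plank 62 (x) x 176 (y) x 16 mm with two notched pine uprights 54 (x) x 22 (y) mm, centred at y = +62 and -62 mm, 43 and 51 mm high above the bench. Origin: centre of its underside.
- caliper: Bystander, leave alone: steel vernier caliper, 230 mm long, 10 mm thick, lying flat at the front of the bench along its y. Origin: centre of its underside.
- torch: Bystander, leave alone: black torch, 125 mm long, 38 mm thick, lying at the front of the bench along its y. Origin: centre of its underside.
Mind the look-alikes: they are no part of the job. What is meant by the part that bears stand_post is not pink, and is the smaller of those in its own colour.

How it is judged (in metres and radians):
At the end, for the whole second after the job is handed in: Blocks upright on the plate, wide left, narrow right; spindle in both Vs, level (0.03 rad), along the plate (0.2 rad), journals' middles within 12 mm of their blocks; gauge stand upright on the plate behind, plunger clear above mid-spindle (12 mm fore/aft, 20 mm sideways); all at rest (height (world z) of wide_block_mid between 0.0615 and 0.0685 m and height (world z) of narrow_block_mid between 0.0635 and 0.0705 m and x of wide_block_mid in the frame of plate between -0.066 and 0.066 m and angle between each of wide_block_mid, narrow_block_mid, stand_post's own z axis and vertical below 0.05 rad and x of narrow_block_mid in the frame of plate between -0.066 and 0.066 m and y of wide_block_mid in the frame of plate between 0.02 and 0.115 m and y of narrow_block_mid in the frame of plate between -0.115 and -0.02 m and contact force between each of wide_block, narrow_block, stand and plate above 0.5 N and height (world z) of shaft_mid between 0.0842 and 0.0902 m and angle between shaft_mid's own y axis and vertical between 1.5408 and 1.6008 rad and angle between the y axis of shaft_mid and the y axis of plate, either way round below 0.2 rad and y of wide_block_mid in the frame of shaft_mid between 0.05 and 0.074 m and y of narrow_block_mid in the frame of shaft_mid between -0.074 and -0.05 m and contact force between shaft and wide_block above 0.5 N and contact force between shaft and narrow_block above 0.5 N and height (world z) of stand_post between 0.1925 and 0.1995 m and x of shaft_mid in the frame of stand_post between -0.084 and -0.06 m and y of shaft_mid in the frame of stand_post between -0.02 and 0.02 m and x of stand_post in the frame of plate between -0.01 and 0.085 m and contact force between stand and shaft below 0.1 N and linear speed of each of wide_block, narrow_block, shaft, stand below 0.02 m/s and angular speed of each of wide_block, narrow_block, shaft, stand below 0.2 rad/s); the robot touches nothing.
It fails at once if the caliper is disturbed (moved more than 25 mm) (distance of caliper from where it was at the start of the episode above 0.025 m).
It fails at once if the torch is disturbed (moved more than 25 mm) (distance of torch from where it was at the start of the episode above 0.025 m).
It also fails if it takes over 109 s, if anything falls off the work surface, if the arm or the gripper's body presses on something with over 40 N, if the wrist force passes 120 N, or if a joint passes its speed limit or range.

## Working session

There is one attempt and no reset: what is moved stays moved. The work goes in short steps, Python scripts to look and compute and a tool call to move; the robot and the scene stay as the last step left them, time stands still between calls to the robot, and variables do not carry over. Pictures are saved under pics/ and viewed, at most 14 in all, crops included, and the job is handed in when it is done.

Besides the shell and the picture viewer there is one more tool, called as a command line: name --argument value ..., lists and objects as JSON in quotes. move_arm: Moves the arm, as the interface text tells. Its arguments: {"type":"object","properties":{"commands":{"type":"array","items":{"type":"array"}}},"required":["commands"]}

```bash
mkdir -p pics
cat > h.py <<'E'
import numpy as np, cv2
from cell import env, read_camera, search_frame, cut_out
def ray(p,px):
    R=cv2.Rodrigues(np.array(p["rvec"],float))[0];t=np.array(p["tvec"],float).reshape(3)
    d=R.T@np.array([(px[0]-p["cx"])/p["fx"],(px[1]-p["cy"])/p["fy"],1]);return -R.T@t,d
def atz(p,px,z):
    o,d=ray(p,px);return o+d*(z-o[2])/d[2]
def proj(p,X):
    K=np.array([[p["fx"],0,p["cx"]],[0,p["fy"],p["cy"]],[0,0,1.]])
    return cv2.projectPoints(np.array(X,float).reshape(-1,3),np.array(p["rvec"],float),np.array(p["tvec"],float),K,None)[0].reshape(-1,2)
def tri(p,a,q,b):
    o1,d1=ray(p,a);o2,d2=ray(q,b);A=np.stack([d1,-d2],1);s=np.linalg.lstsq(A,o2-o1,rcond=None)[0]
    x,y=o1+d1*s[0],o2+d2*s[1];return (x+y)/2,np.linalg.norm(x-y)
def save(im,n,s=1.25): cv2.imwrite("pics/"+n+".png",cv2.resize(im[:,:,::-1],None,fx=s,fy=s,interpolation=cv2.INTER_CUBIC))
E
python3 - <<'E'
from h import *
np.set_printoptions(precision=1,suppress=True)
P={n:read_camera(n) for n in("top","side")}
for n,p in P.items():
    save(p["image"],n+"0"); print(n,ray(p,(p["cx"],p["cy"])),p["fx"])
    for t in("wide_block_mid","narrow_block_mid","shaft_mid","stand_post","plate","cradle","caliper","torch"):
        print(t,[(np.round(r["at"],1).tolist(),round(r["confidence"],2)) for r in search_frame(t,p)])
print(env.state())
E
```

```text
top (array([ 360.8, -135.6, 1748.1]), array([ 0.1,  0. , -1. ])) 457.56266749647034
wide_block_mid [([280.3, 214.4], 0.49)]
narrow_block_mid [([181.8, 196.0], 0.46)]
shaft_mid [([237.2, 165.9], 0.72)]
stand_post [([456.1, 198.8], 0.8), ([419.1, 170.2], 0.66), ([386.8, 191.6], 0.56)]
plate [([323.1, 171.5], 0.73)]
cradle [([253.5, 173.9], 0.61)]
caliper [([232.3, 237.8], 0.83)]
torch [([382.3, 243.1], 0.82)]
side (array([ 129. , 1047.2,  929.1]), array([ 0.2, -0.8, -0.6])) 403.1270399042357
wide_block_mid [([317.2, 239.6], 0.51)]
narrow_block_mid [([254.4, 313.0], 0.61)]
shaft_mid [([255.5, 254.3], 0.77)]
stand_post [([322.3, 173.4], 0.75), ([313.2, 153.1], 0.69), ([345.5, 137.8], 0.67)]
plate [([288.4, 205.8], 0.88)]
cradle [([261.1, 259.2], 0.69)]
caliper [([333.1, 286.1], 0.85)]
torch [([364.4, 182.5], 0.69)]
{'t': 0.9, 'joints': array([-1.4,  0.5,  1.6,  0. ,  1.1, -0.1]), 'qvel': array([-0., -0.,  0.,  0.,  0., -0.]), 'tau': array([ -0. , -61.2, -25.8,   0.1,   0. ,  -0. ]), 'eef_pos': array([ 150.9, -606.5,  404.8]), 'tcp_rot': array([3.1, 0. , 0.2]), 'ft_force': array([ 0.3,  0.9, -0.2]), 'moment': array([ 0.,  0., -0.]), 'grip_force': 0.0, 'opening': 1.0001610481476149}
```

Run:
```python
import cv2
a=cv2.imread("pics/top0.png");b=cv2.imread("pics/side0.png")
cv2.imwrite("pics/topc.png",cv2.resize(a[130:360,180:640],None,fx=1.73,fy=1.73,interpolation=cv2.INTER_CUBIC))
cv2.imwrite("pics/sidec.png",cv2.resize(b[100:450,230:560],None,fx=1.7,fy=1.7,interpolation=cv2.INTER_CUBIC))
```

```text
(no output)
```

View pics/topc.png

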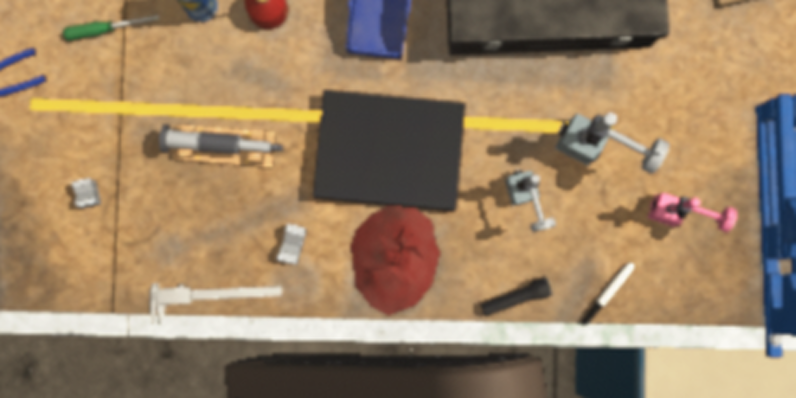

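View pics/sidec.png

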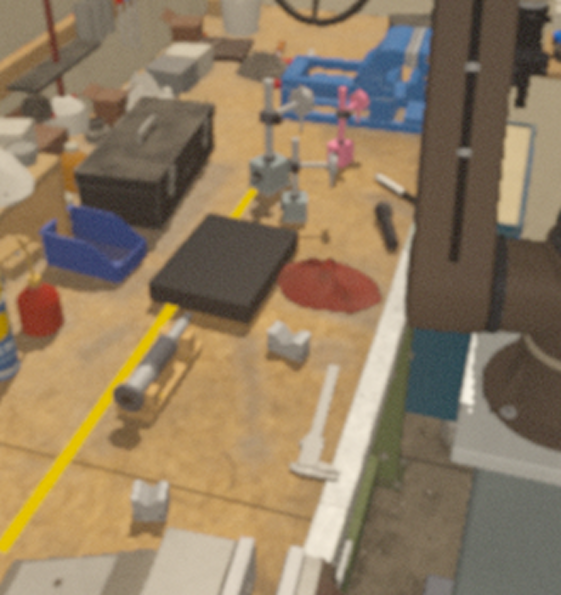

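The top crop shows the grey tall stand at full-image pixel (419,170), the grey small stand at (387,191) and the pink stand at (456,199). The small grey one is the target. The narrow block is at (182,196), the wide block at (280,214), and the spindle at (237,166) has its flange on the left. Next I'll fit models to the masks in both views.

```bash
cat > fit.py <<'E'
from h import *
from scipy.optimize import minimize
def prism(poly,y0,y1): return np.array([[x,y,z] for y in(y0,y1) for x,z in poly],float)
def box(x0,x1,y0,y1,z0,z1): return prism([(x0,z0),(x1,z0),(x1,z1),(x0,z1)],y0,y1)
a=np.linspace(0,2*np.pi,24,endpoint=False)
def cyl(d,y0,y1,z): return prism(np.c_[d/2*np.cos(a),z+d/2*np.sin(a)],y0,y1)
def vb(w,h,vw,vd): return [box(-w/2,w/2,-16,16,0,h-vd)]+[prism([(s*w/2,0),(s*w/2,h),(s*vw/2,h),(0,h-vd),(0,0)],-16,16) for s in(1,-1)]
def post(d,x,y,z0,z1): return np.array([[x+d/2*np.cos(t),y+d/2*np.sin(t),z] for t in a for z in(z0,z1)])
M={"wide_block_mid":vb(64,38,36,18),"narrow_block_mid":vb(44,41.5,26,13),
"shaft_mid":[cyl(d,y0,y1,0) for d,y0,y1 in((36,-35,35),(30,35,89),(50,89,98),(18,-89,-35),(12,-111,-89))],
"plate":[box(-95,95,-125,125,0,46)],
"stand_post":[box(-25,25,-22,22,0,46),post(14,0,0,0,176)]}
def world(m,v,z): 
    c,s=np.cos(v[2]),np.sin(v[2]);return m@np.array([[c,s,0],[-s,c,0],[0,0,1]])+[v[0],v[1],z]
def render(parts,p,v,z,off,S=8):
    x0,y0,w,h=off;im=np.zeros((h*S,w*S),np.uint8)
    for m in parts:
        q=(proj(p,world(m,v,z))-[x0-.5,y0-.5])*S
        cv2.fillConvexPoly(im,cv2.convexHull(np.round(q).astype(np.int32)),255)
    return cv2.resize(im,(w,h),interpolation=cv2.INTER_AREA)/255.
def fit(name,obs,v0,z,yaws=(0,)):
    """obs: list of (picture, mask)"""
    D=[]
    for p,mk in obs:
        r,c=np.where(mk);D.append((p,mk,(c.min()-12,r.min()-12,c.max()-c.min()+25,r.max()-r.min()+25)))
    def cost(v):
        v=[v[0],v[1],v[2]/50];s=0
        for p,mk,o in D:
            R=render(M[name],p,v,z,o);T=np.zeros(R.shape)
            T=mk[o[1]:o[1]+o[3],o[0]:o[0]+o[2]].astype(float)
            s+=np.abs(R-T).sum()/T.sum()
        return s/len(D)
    best=None
    for y in yaws:
        r=minimize(cost,[v0[0],v0[1],y*50],method="Nelder-Mead",options=dict(initial_simplex=[[v0[0]+i,v0[1]+j,y*50+k] for i,j,k in((0,0,0),(12,0,0),(0,12,0),(0,0,10))],xatol=.1,fatol=1e-4))
        if best is None or r.fun<best.fun:best=r
    return best.x[0],best.x[1],best.x[2]/50,best.fun
def get(name,p,near=None):
    L=cut_out(name,p)
    if near is not None: L=[l for l in L if np.hypot(*(np.array(l["at"])-near))<12]
    return L[0] if L else None
E
cat > m0.py <<'E'
from fit import *
P=[read_camera(n) for n in("top","side")]
Z={"wide_block_mid":0,"narrow_block_mid":0,"shaft_mid":50,"plate":0}
for n,z in Z.items():
    g=[get(n,p) for p in P]
    X=tri(P[0],g[0]["at"],P[1],g[1]["at"])
    obs=[(p,l["region"]) for p,l in zip(P,g)]
    for o in (obs,obs[:1],obs[1:]):
        print(n,np.round(X[0]),round(X[1]),np.round(fit(n,o,X[0],z,(0,) if n in("shaft_mid","plate") else (-1.2,-.8,-.4,0,.4,.8,1.2)),3))
for s,t in (((386.8,191.6),(322.3,173.4)),((419,170),(313,153)),((456,199),(345.5,137.8))):
    print(s,[(np.round(l["at"]),l["region"].sum()) for l in (get("stand_post",P[0],s),get("stand_post",P[1],t)) if l],tri(P[0],s,P[1],t))
for n in("cradle","caliper","torch"):
    print(n,[np.round(atz(P[0],search_frame(n,P[0])[0]["at"],10))])
print("cloth",[np.round(atz(P[0],((180+c/1.73)/1.25,(130+r/1.73)/1.25),20)) for c,r in((395,207),(352,250),(438,250),(390,312))])
for i,(r0,r1,c0,c1) in enumerate(((150,240,350,470),(130,220,270,380))): save(P[i]["image"][r0:r1,c0:c1],"st%d"%i,4)
E
python3 m0.py; python3 -c "
import cv2,numpy as np
a=cv2.imread('pics/st0.png');b=cv2.imread('pics/st1.png');c=np.zeros((a.shape[0]+0,a.shape[1]+b.shape[1],3),'uint8');c[:,:a.shape[1]]=a;c[:b.shape[0],a.shape[1]:]=b
cv2.imwrite('pics/st.png',cv2.resize(c,(800,int(c.shape[0]*800/c.shape[1]))))"
```

```text
wide_block_mid [437.  23.  13.] 15 [ 4.35515e+02  2.34870e+01 -2.44000e-01  1.25000e-01]
wide_block_mid [437.  23.  13.] 15 [ 4.36715e+02  2.36850e+01 -2.66000e-01  9.70000e-02]
wide_block_mid [437.  23.  13.] 15 [ 4.34949e+02  2.03130e+01 -2.51000e-01  9.60000e-02]
narrow_block_mid [427. 298. 259.] 144 [427.447 297.709  -1.2     1.   ]
narrow_block_mid [427. 298. 259.] 144 [427.447 297.709  -1.2     1.   ]
narrow_block_mid [427. 298. 259.] 144 [427.447 297.709  -1.2     1.   ]
shaft_mid [609. 178.  46.] 2 [ 6.06713e+02  1.51840e+02 -6.30000e-02  1.42000e-01]
shaft_mid [609. 178.  46.] 2 [ 6.07808e+02  1.53588e+02 -6.10000e-02  1.25000e-01]
shaft_mid [609. 178.  46.] 2 [ 6.05118e+02  1.49297e+02 -6.90000e-02  1.03000e-01]Traceback (most recent call last):
  File "m0.py", line 6, in <module>
    X=tri(P[0],g[0]["at"],P[1],g[1]["at"])
                               ~~~~^^^^^^
TypeError: 'NoneType' object is not subscriptable
[ WARN:0@0.019] global loadsave.cpp:275 findDecoder imread_('pics/st0.png'): can't open/read file: check file path/integrity
[ WARN:0@0.019] global loadsave.cpp:275 findDecoder imread_('pics/st1.png'): can't open/read file: check file path/integrity
Traceback (most recent call last):
AttributeError: 'NoneType' object has no attribute 'shape'
```

```bash
cat > m0.py <<'E'
from fit import *
np.set_printoptions(suppress=True,precision=2)
P=[read_camera(n) for n in("top","side")]
H={"wide_block_mid":((280,214),(317,240),0),"narrow_block_mid":((182,196),(254,313),0),"shaft_mid":((237,166),(255,254),50),"plate":((323,171),(288,206),0)}
ims=[p["image"].copy() for p in P]
for n,(s,t,z) in H.items():
    obs=[]
    for p,h in zip(P,(s,t)):
        for k in range(3):
            g=get(n,p,h)
            if g: obs.append((p,g["region"]));break
            p=read_camera("top" if h is s else "side")
    X=atz(P[0],s,20)
    v=None
    for o in [obs]+[[o] for o in obs]:
        f=fit(n,o,X,z,(0,) if n in("shaft_mid","plate") else (-1.2,-.8,-.4,0,.4,.8,1.2))
        if v is None:v=f
        print(n,len(obs),np.round(X),np.array(f))
    for p,im in zip(P,ims):
        for m in M[n]: cv2.polylines(im,[cv2.convexHull(np.round(proj(p,world(m,v,z))*16).astype(np.int32))],True,(255,0,0),1,cv2.LINE_AA,4)
s,t=(386.8,191.6),(322.3,173.4)
print("stand",tri(P[0],s,P[1],t), [np.round(atz(P[0],s,z)) for z in(40,120)])
for n in("cradle","caliper","torch"): print(n,[np.round(atz(P[0],r["at"],10)) for r in search_frame(n,P[0])])
print("cloth",[np.round(atz(P[0],((180+c/1.73)/1.25,(130+r/1.73)/1.25),20)) for c,r in((395,207),(352,250),(438,250),(390,312))])
save(np.vstack([ims[0][140:260,160:360],ims[1][180:340,220:420]]),"ov",2.1)
save(np.hstack([P[0]["image"][150:240,365:475],P[1]["image"][130:220,270:380]]),"st",3.6)
E
python3 m0.py
```

```text
wide_block_mid 2 [445.  20.  20.] [435.37  22.95  -0.26   0.18]
wide_block_mid 2 [445.  20.  20.] [436.25  24.59  -0.27   0.2 ]
wide_block_mid 2 [445.  20.  20.] [434.61  19.95  -0.25   0.11]
narrow_block_mid 2 [505. 393.  20.] [515.73 384.6    0.29   0.1 ]
narrow_block_mid 2 [505. 393.  20.] [516.74 386.45   0.29   0.11]
narrow_block_mid 2 [505. 393.  20.] [515.22 384.     0.29   0.06]
shaft_mid 2 [624. 189.  20.] [606.5  152.18  -0.06   0.1 ]
shaft_mid 2 [624. 189.  20.] [607.67 152.99  -0.07   0.09]
shaft_mid 2 [624. 189.  20.] [605.48 150.4   -0.06   0.08]
plate 2 [ 612. -139.   20.] [ 603.61 -143.25   -0.08    0.06]
plate 2 [ 612. -139.   20.] [ 603.21 -142.22   -0.08    0.03]
plate 2 [ 612. -139.   20.] [ 602.4  -152.51   -0.05    0.07]
stand (array([ 538.95, -379.28,   39.07]), np.float64(4.9781539747765695)) [array([ 536., -380.,   40.]), array([ 528., -368.,  120.])]
cradle [array([588., 140.,  10.])]
caliper [array([354., 197.,  10.])]
torch [array([ 354., -374.,   10.])]
cloth [array([ 503., -155.,   20.]), array([426., -82.,  20.]), array([ 429., -232.,   20.]), array([ 319., -150.,   20.])]
```

View pics/st.png

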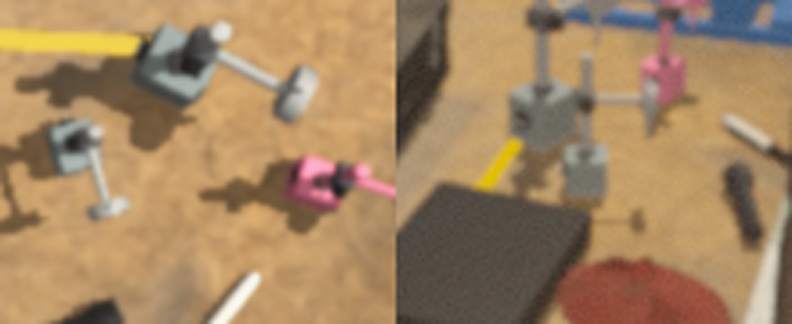

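View pics/ov.png

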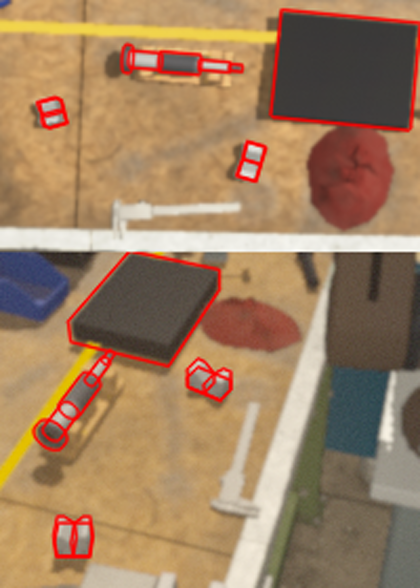

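The small grey stand, at top pixel (387,191), is smaller than its grey neighbour at (419,170), so the choice holds. The fit overlays match the blocks, spindle and plate. Next is fitting the stand, then the first reach.

```bash
cat >> fit.py <<'E'
def dial(x,z): return np.array([[x+i,21*np.cos(t),z+21*np.sin(t)] for t in a for i in(-6,6)])
M["stand_post"]+=[box(-72,0,-4,4,112,120),dial(-72,116),post(24,0,0,104,128)]
E
python3 - <<'E'
from fit import *
np.set_printoptions(suppress=True,precision=3)
P=[read_camera(n) for n in("top","side")]
obs=[]
for p,h in zip(P,((387,191),(322,173))):
    g=get("stand_post",p,h)
    if g: obs.append((p,g["region"]));print(g["region"].sum())
ims=[p["image"].copy() for p in P]
for o in [obs]+[[o] for o in obs]:
    f=fit("stand_post",o,(536,-382),0,(.2,.45,.7));print(np.array(f))
    if o is obs:v=f
for p,im in zip(P,ims):
    for m in M["stand_post"]: cv2.polylines(im,[cv2.convexHull(np.round(proj(p,world(m,v,0))*16).astype(np.int32))],True,(255,0,0),1,cv2.LINE_AA,4)
save(np.hstack([ims[0][150:240,365:475],ims[1][130:220,270:380]]),"st2",3.6)
print(env.state()["tcp_rot"],env.state()["eef_pos"])
E
```

```text
311
285
[ 540.683 -377.587    0.298    0.294]
[ 541.086 -377.179    0.302    0.203]
[ 541.662 -382.942    0.278    0.345]
[3.141 0.    0.244] [ 150.893 -606.519  404.766]
```

View pics/st2.png

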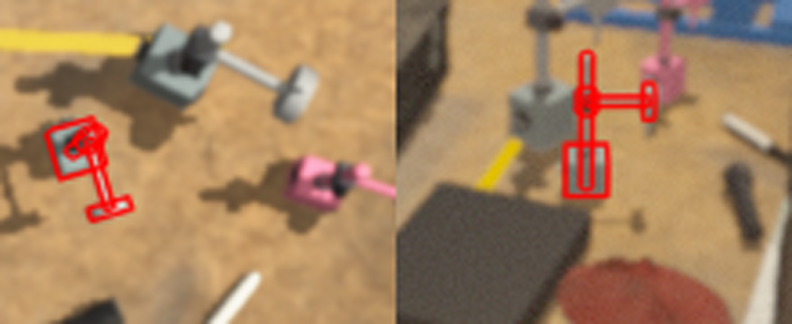

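move_arm --commands '[[[1,1,0],0,1],[[1,1,0],0,1],[[1,1,0],0,1],[[1,1,0],0,1],[[1,1,0],0,1],[[1,1,0],0,1],[[1,1,0],0,1],[[1,1,0],0,1],[[1,1,0],0,1],[[0.5,1,0],0,1],[[0,1,0],0,1],[[0,1,0],0,1],[[0,1,0],0,1],[[0,1,0],0,1],[[0,1,0],0,1],[[0,1,0],0,1]]'

```text
t: 3.68
eef_pos: [430.8, -129.9, 404.9]
tcp_rot: [3.141, -0.0, 0.244]
ft_force: [0.5, 0.2, -0.6]
opening: 1.002
grip_force: 0.0
```

move_arm --commands '[[[0,1,0],-0.9,1],[[0,1,0],-0.9,1],[[0.16,1,0],-0.9,1],[[0,1,0],-0.9,1],[[0,1,0],-0.9,1],[[0,0.1,-1],-0.9,1],[[0,0,-1],-0.9,1],[[0,0,-1],0,1],[[0,0,-1],0,1],[[0,0,-1],0,1],[[0,0,0],0,1],[[0,0,0],0,1]]'

```text
t: 4.68
eef_pos: [436.0, 21.6, 254.4]
tcp_rot: [3.141, 0.003, -0.26]
ft_force: [-0.1, -0.0, 0.2]
opening: 1.002
grip_force: 0.0
```

move_arm --commands '[[[0,0,-0.7],0,1],[[0,0,-0.7],0,1],[[0,0,-0.65],0,1],[[0,0,0],0,0],[[0,0,0],0,-0.5],[[0,0,0],0,-1],[[0,0,0],0,-1],[[0,0,0],0,-1],[[0,0,0],0,-1],[[0,0,0],0,-1],[[0,0,0],0,-1],[[0,0,0],0,-1],[[0,0,0],0,-1]]'

```text
t: 5.77
eef_pos: [435.9, 21.7, 193.3]
tcp_rot: [3.142, -0.0, -0.26]
ft_force: [0.2, 2.8, 0.1]
opening: 0.356
grip_force: 1.3
```

move_arm --commands '[[[0,0,0],0,-1],[[0,0,0],0,-1],[[0,0,0],0,-1],[[0,0,1],0,-1],[[0,0,1],0,-1],[[0,0,1],0,-1],[[0,0,1],0,-1],[[1,-0.65,0],0.45,-1],[[1,-0.65,0],0.45,-1],[[1,-0.65,0],0.45,-1],[[1,-0.65,0],0.45,-1],[[1,-0.65,0],0.45,-1],[[0.08,-0.13,0],0,-1],[[0,0,0],0,-1],[[0,0,0],0,-1],[[0,0,0],0,-1]]'

```text
t: 7.1
eef_pos: [587.4, -79.1, 312.8]
tcp_rot: [-3.141, 0.002, -0.08]
ft_force: [-0.9, 0.2, -4.1]
opening: 0.333
grip_force: 30.0
```

Gripped: the weight shows and the opening is about 32 mm. A quick look before lowering.

Run:
```python
from h import *
P=[read_camera(n) for n in("top","side")]
for n,p in zip(("top","side"),P):
    for t in("wide_block_mid","plate"):
        print(n,t,[(np.round(r["at"]),r["confidence"]) for r in search_frame(t,p)])
save(P[1]["image"][120:270,200:400],"hold",4)
```

```text
top wide_block_mid []
top plate [(array([341., 177.]), 0.8), (array([252., 176.]), 0.63)]
side wide_block_mid []
side plate [(array([290., 210.]), 0.92)]
```

View pics/hold.png

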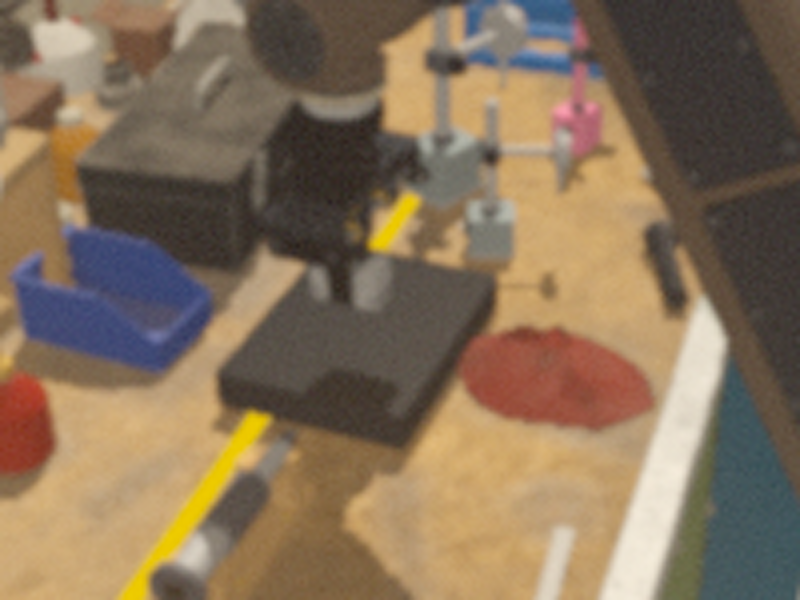

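move_arm --commands '[[[0.04,0,-0.8],0,-1],[[0,0,-0.8],0,-1],[[0,0,-0.4],0,-1],[[0,0,-0.3],0,-1],[[0,0,0],0,-1],[[0,0,0],0,-1]]'

```text
t: 7.9
eef_pos: [589.7, -79.8, 244.5]
tcp_rot: [3.142, -0.0, -0.08]
ft_force: [-0.1, 0.3, -3.7]
opening: 0.334
grip_force: 30.0
```

The wide block is held at the fingertips above the plate. Lowering the last few mm and releasing.

move_arm --commands '[[[-0.03,0,-0.08],0,-1],[[0,0,-0.08],0,-1],[[0,0,0],0,-1],[[0,0,0],0,-0.1],[[0,0,0],0,0],[[0,0,0],0,0.2],[[0,0,0],0,0.2],[[0,0,0],0,0.2],[[0,0,1],0,0.5],[[0,0,1],0,1],[[0,0,0],0,1]]'

```text
t: 8.82
eef_pos: [589.4, -79.9, 304.3]
tcp_rot: [3.14, -0.007, -0.08]
ft_force: [0.3, -0.6, 0.2]
opening: 0.754
grip_force: 0.0
```

move_arm --commands '[[[-0.15,0.97,0.2],0,1],[[-0.15,0.97,0],0,1],[[-0.15,0.97,0],0,1],[[-0.15,0.97,0],0,1],[[-0.15,0.97,0],0,1],[[-0.15,0.97,0],0,1],[[-0.15,0.97,0],0,1],[[-0.15,0.97,0],0.925,1],[[-0.15,0.97,0],0.925,1],[[-0.15,0.97,0],0.925,1],[[-0.15,0.97,0],0.925,1],[[-0.15,0.97,0],0.925,1],[[-0.15,0.97,0],0,1],[[-0.15,0.97,0],0,1],[[-0.15,0.97,0],0,1],[[-0.15,0.97,0],0,1],[[0,0,-1],0,1],[[0,0,-1],0,1],[[0,0,0],0,1],[[0,0,0],0,1]]'

```text
t: 10.48
eef_pos: [516.5, 385.8, 244.5]
tcp_rot: [3.141, 0.003, 0.29]
ft_force: [0.6, -0.3, 1.9]
opening: 0.999
grip_force: 0.0
```

```bash
cat > m1.py <<'E'
from fit import *
import sys,json
np.set_printoptions(suppress=True,precision=3)
# args: name z x y yaw
def meas(name,z,v,n=2):
    for cam in("top","side"):
        c=None
        for k in range(n):
            p=read_camera(cam);h=proj(p,[[v[0],v[1],z+20*(name!="shaft_mid")]])[0]
            L=[l for l in cut_out(name,p) if np.hypot(*(np.array(l["at"])-h))<22]
            if L:
                print(name,cam,np.array(fit(name,[(p,L[0]["region"])],v[:2],z,(v[2],))),L[0]["region"].sum());break
        else: print(name,cam,"none")
if __name__=="__main__":
    for i in range(1,len(sys.argv),5):
        a=sys.argv[i:i+5];meas(a[0],float(a[1]),[float(q) for q in a[2:]])
E
python3 m1.py wide_block_mid 46 589 -80 -.08
```

```text
wide_block_mid top [588.454 -78.362  -0.059   0.115] 182
wide_block_mid side none
```

move_arm --commands '[[[0,0,-0.85],0,1],[[0,0,-0.85],0,1],[[0,0,0],0,0],[[0,0,0],0,-0.5],[[0,0,0],0,-1],[[0,0,0],0,-1],[[0,0,0],0,-1],[[0,0,0],0,-1],[[0,0,0],0,-1],[[0,0,0],0,-1],[[0,0,0],0,-1],[[0,0,0],0,-1],[[0,0,0],0,-1],[[0,0,0],0,-1]]'

```text
t: 11.95
eef_pos: [516.5, 385.9, 194.5]
tcp_rot: [3.141, 0.0, 0.29]
ft_force: [-0.1, -0.5, 0.4]
opening: 0.338
grip_force: 29.7
```

move_arm --commands '[[[0,0,1],0,-1],[[0,0,1],0,-1],[[0,0,1],0,-1],[[0,0,1],0,-1],[[0.106,-0.98,0],0,-1],[[0.106,-0.98,0],0,-1],[[0.106,-0.98,0],0,-1],[[0.106,-0.98,0],0,-1],[[0.106,-0.98,0],0,-1],[[0.106,-0.98,0],0,-1],[[0.106,-0.98,0],0,-1],[[0.106,-0.98,0],-0.925,-1],[[0.106,-0.98,0],-0.925,-1],[[0.106,-0.98,0],-0.925,-1],[[0.106,-0.98,0],-0.925,-1],[[0.106,-0.98,0],-0.925,-1],[[0.106,-0.98,0],0,-1],[[0.106,-0.98,0],0,-1],[[0.106,-0.98,0],0,-1],[[0.106,-0.98,0],0,-1]]'

```text
t: 13.62
eef_pos: [567.2, -86.0, 314.1]
tcp_rot: [-3.141, 0.001, -0.08]
ft_force: [-0.3, -0.3, -3.7]
opening: 0.336
grip_force: 29.7
```

move_arm --commands '[[[0.106,-0.98,0],0,-1],[[0.106,-0.98,0],0,-1],[[0.106,-0.98,0],0,-1],[[0.106,-0.98,0],0,-1],[[0,0,0],0,-1],[[0,0,-0.8],0,-1],[[0,0,-0.8],0,-1],[[0,0,-0.4],0,-1],[[0,0,-0.2],0,-1],[[0,0,0],0,-1],[[0,0,0],0,-1]]'

```text
t: 14.53
eef_pos: [580.4, -202.0, 248.9]
tcp_rot: [3.141, -0.0, -0.08]
ft_force: [-0.6, 0.2, -3.3]
opening: 0.337
grip_force: 29.7
```

move_arm --commands '[[[0,-0.05,-0.1],0,-1],[[0,0,-0.1],0,-1],[[0,0,-0.07],0,-1],[[0,0,0],0,-1],[[0,0,0],0,-0.1],[[0,0,0],0,0],[[0,0,0],0,0.2],[[0,0,0],0,0.2],[[0,0,0],0,0.2],[[0,0,1],0,0.2],[[0,0,1],0,0.2],[[0,0,1],0,0.2],[[0,0,0],0,0.2]]'

```text
t: 15.62
eef_pos: [580.8, -203.8, 335.9]
tcp_rot: [3.139, -0.008, -0.08]
ft_force: [0.5, 0.1, 1.4]
opening: 0.601
grip_force: 0.0
```

move_arm --commands '[[[0.043,0.6,0],0.99,0.6],[[0.043,0.6,0],0.99,0.6],[[0.043,0.6,0],0.99,0.6],[[0.043,0.6,0],0.99,0.6],[[0.043,0.6,0],0.99,0.6],[[0.043,0.6,0],0.99,0.6],[[0.043,0.6,0],0.99,0.6],[[0.043,0.6,0],0.99,0.6],[[0.043,0.6,0],0.99,0.6],[[0.043,0.6,0],0.99,0.6],[[0.043,0.6,0],0.99,0.6],[[0.043,0.6,0],0.99,0.6],[[0.043,0.6,0],0.99,0.6],[[0.043,0.6,0],0.99,0.6],[[0.043,0.6,0],0.99,0.6],[[0.043,0.6,-0.5],0.99,0.6],[[0.043,0.6,-0.5],0.99,0.6],[[0.043,0.6,-0.5],0.99,0.6],[[0.043,0.6,-0.5],0.99,0.6],[[0.043,0.6,-0.5],0.99,0.6]]'

```text
t: 17.28
eef_pos: [605.9, 157.2, 254.4]
tcp_rot: [3.141, 0.0, 1.508]
ft_force: [-0.6, 0.3, -0.0]
opening: 0.799
grip_force: 0.0
```

```bash
python3 m1.py wide_block_mid 46 589 -80 -.08 narrow_block_mid 46 579 -203 -.08
python3 - <<'E'
from h import *
print(env.state()["eef_pos"],env.state()["tcp_rot"])
P=[read_camera(n) for n in("top","side")]
save(np.vstack([P[0]["image"][130:220,190:370],P[1]["image"][170:310,220:400]]),"a1",2.6)
E
```

```text
wide_block_mid top [587.363 -78.043  -0.057   0.169] 145
wide_block_mid side [585.393 -81.059  -0.041   0.123] 215
narrow_block_mid top [ 581.485 -203.459   -0.1      0.1  ] 120
narrow_block_mid side [ 578.789 -207.934    0.068    0.106] 153
[606.12407957 155.53512451 256.17923799] [ 3.14032863e+00 -1.84351457e-04  1.50188985e+00]
```

View pics/a1.png

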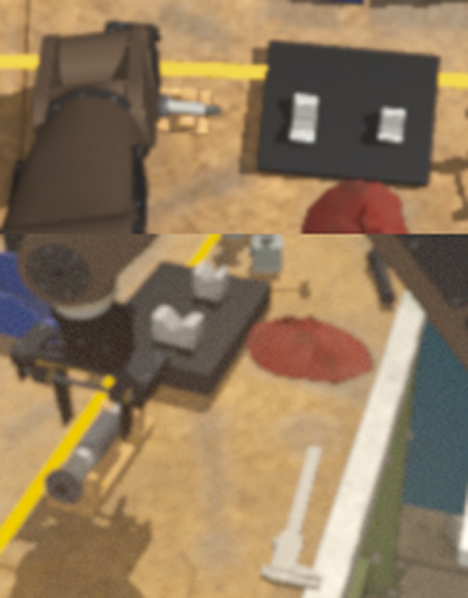

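Both blocks stand on the plate, and the fingers straddle the spindle's centre section. Descending.

move_arm --commands '[[[0,0,-0.6],0,0.6],[[0,0,-0.55],0,0.6],[[0,0,0],0,0.6],[[0,0,0],0,0.6]]'

```text
t: 18.12
eef_pos: [606.0, 156.0, 220.8]
tcp_rot: [-3.141, 0.0, 1.503]
ft_force: [-1.0, -0.8, 1.1]
opening: 0.8
grip_force: 0.0
```

move_arm --commands '[[[0,0,0],0,0.2],[[0,0,0],0,0],[[0,0,0],0,-0.3],[[0,0,0],0,-1],[[0,0,0],0,-1],[[0,0,0],0,-1],[[0,0,0],0,-1],[[0,0,0],0,-1],[[0,0,0],0,-1],[[0,0,0],0,-1]]'

```text
t: 18.95
eef_pos: [606.4, 156.3, 221.1]
tcp_rot: [3.14, -0.0, 1.504]
ft_force: [4.9, 0.1, 0.8]
opening: 0.371
grip_force: 30.0
```

move_arm --commands '[[[0,0,0.4],0,-1],[[0,0,0.9],0,-1],[[0,0,0.9],0,-1],[[0,0,0.9],0,-1],[[0,0,0.9],0,-1],[[-0.073,-0.7,0],0,-1],[[-0.073,-0.7,0],0,-1],[[-0.073,-0.7,0],0,-1],[[-0.073,-0.7,0],0,-1],[[-0.073,-0.7,0],0,-1],[[-0.073,-0.7,0],0,-1],[[-0.073,-0.7,0],0,-1],[[-0.073,-0.7,0],0,-1],[[-0.073,-0.7,0],0,-1],[[-0.073,-0.7,0],-0.1,-1],[[0,-0.7,0],0,-1],[[0,-0.7,0],0,-1],[[0,-0.7,0],0,-1],[[0,-0.7,0],0,-1],[[0,0,0],0,-1]]'

```text
t: 20.62
eef_pos: [583.5, -140.4, 340.5]
tcp_rot: [-3.139, 0.0, 1.494]
ft_force: [-0.5, 0.2, -6.3]
opening: 0.373
grip_force: 30.0
```

move_arm --commands '[[[0,0,-0.8],0,-1],[[0,0,-0.7],0,-1],[[0,0,0],0,-1],[[0,0,0],0,-1]]'

```text
t: 20.95
eef_pos: [583.7, -137.2, 295.2]
tcp_rot: [-3.138, -0.001, 1.496]
ft_force: [0.2, -0.9, -5.6]
opening: 0.374
grip_force: 30.0
```

Run:
```python
from fit import *
np.set_printoptions(suppress=True,precision=3)
print(env.state()["eef_pos"],env.state()["tcp_rot"],env.state()["ft_force"],env.state()["moment"])
P=[read_camera(n) for n in("top","side")]
e=env.state()["eef_pos"];v=(e[0],e[1]-4,e[2]-171,)
for p in P:
    im=p["image"]
    for n,z,q in(("shaft_mid",e[2]-171,(584.3,-142,-.077)),("wide_block_mid",46,(589,-80,-.077)),("narrow_block_mid",46,(579.5,-204,-.077))):
        for m in M[n]: cv2.polylines(im,[cv2.convexHull(np.round(proj(p,world(m,q,z))*16).astype(np.int32))],True,(255,0,0),1,cv2.LINE_AA,4)
save(np.hstack([P[0]["image"][130:220,270:380],P[1]["image"][160:250,230:340]]),"a2",3.6)
```

```text
[ 583.73  -137.226  295.217] [-3.138 -0.001  1.496] [ 0.18  -0.927 -5.597] [-0.081 -0.087 -0.005]
```

View pics/a2.png

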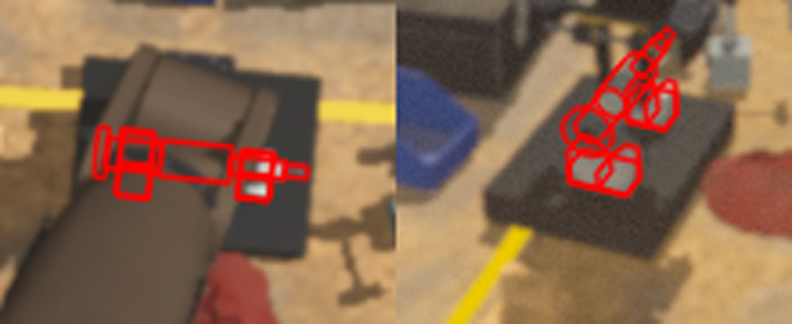

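The side overlay matches the spindle and both blocks. Lowering into the Vs.

move_arm --commands '[[[0.03,0,-0.5],0,-1],[[0,0,-0.4],0,-1],[[0,0,-0.2],0,-1],[[0,0,-0.1],0,-1],[[0,0,0],0,-1],[[0,0,0],0,-1]]'

```text
t: 21.55
eef_pos: [585.0, -137.6, 260.2]
tcp_rot: [3.142, 0.0, 1.496]
ft_force: [-1.6, -0.7, -6.0]
opening: 0.375
grip_force: 30.0
```

move_arm --commands '[[[0,0,-0.03],0,-1],[[0,0,-0.03],0,-1],[[0,0,-0.03],0,-1],[[0,0,0],0,-1]]'

```text
t: 21.88
eef_pos: [584.8, -137.7, 259.3]
tcp_rot: [3.14, 0.001, 1.496]
ft_force: [-8.4, 1.2, 14.0]
opening: 0.37
grip_force: 30.0
```

move_arm --commands '[[[0,0,0],0,-0.2],[[0,0,0],0,-0.1],[[0,0,0],0,0],[[0,0,0],0,0.1],[[0,0,0],0,0.2],[[0,0,0],0,0.2],[[0,0,0.5],0,0.2],[[0,0,1],0,0.2],[[0,0,1],0,0.2],[[0,0,1],0,0.2],[[0,0,1],0,0.2],[[0,0,1],0,0.2],[[0,0,0],0,0.2]]'

```text
t: 22.97
eef_pos: [585.2, -137.7, 428.0]
tcp_rot: [3.133, 0.002, 1.496]
ft_force: [-0.6, -0.1, 0.6]
opening: 0.599
grip_force: 0.0
```

move_arm --commands '[[[-0.163,-0.89,0],0.94,0.2],[[-0.163,-0.89,0],0.94,0.2],[[-0.163,-0.89,0],0.94,0.2],[[-0.163,-0.89,0],0.94,0.2],[[-0.163,-0.89,0],0.94,0.2],[[-0.163,-0.89,0],0,0.2],[[-0.163,-0.89,0],0,0.2],[[-0.163,-0.89,0],0,0.2],[[-0.163,-0.89,0],0,0.2],[[0,0,0],0,0.2],[[0,0,0],0,0.2],[[0,0,0],0,0.2]]'

```text
t: 23.97
eef_pos: [541.0, -377.6, 421.7]
tcp_rot: [-3.141, -0.001, 1.872]
ft_force: [0.4, -0.0, -1.0]
opening: 0.601
grip_force: 0.0
```

```bash
python3 m1.py wide_block_mid 46 589 -80 -.08 narrow_block_mid 46 579 -203 -.08 shaft_mid 87 584 -142 -.08
python3 - <<'E'
from h import *
print(env.state()["eef_pos"],env.state()["tcp_rot"])
P=[read_camera(n) for n in("top","side")]
save(np.hstack([P[0]["image"][130:230,270:390],P[1]["image"][130:230,230:350]]),"a3",3.3)
E
```

```text
wide_block_mid top [589.154 -77.429  -0.049   1.002] 86
wide_block_mid side [592.577 -85.692   0.1     3.484] 49
narrow_block_mid top [ 580.24  -203.73    -0.286    2.127] 38
narrow_block_mid side [ 568.343 -209.774    0.324    1.534] 57
shaft_mid top [ 585.025 -142.08    -0.053    0.103] 458
shaft_mid side [ 583.005 -146.42    -0.055    0.121] 329
[ 540.9443012  -377.94270667  422.17804743] [3.14147989e+00 5.80076220e-05 1.87179892e+00]
```

View pics/a3.png

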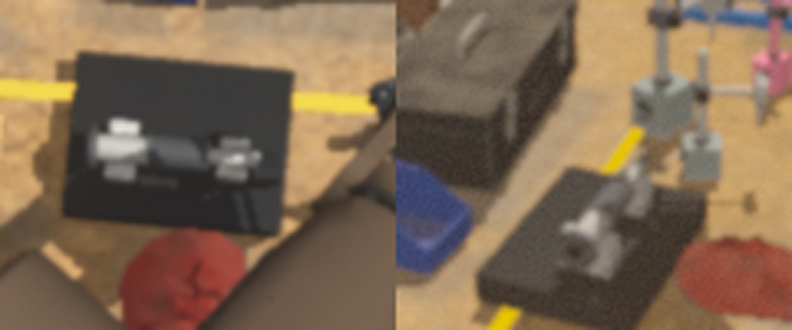

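The spindle lies in both Vs with its flange on the left, and it is within 2 mm of centred along the blocks. The gripper is above the small stand's post, so descending.

move_arm --commands '[[[0,0,-0.8],0,0.2],[[0,0,-0.8],0,0.2],[[0,0,-0.8],0,0.2],[[0,0,-0.6],0,0.2],[[0,0,-0.25],0,0.2],[[0,0,0],0,0.2],[[0,0,0],0,0.2]]'

```text
t: 25.35
eef_pos: [541.1, -378.1, 325.2]
tcp_rot: [3.141, 0.0, 1.872]
ft_force: [0.2, 0.3, -0.8]
opening: 0.602
grip_force: 0.0
```

```bash
python3 m1.py stand_post 0 541 -378 .3
python3 - <<'E'
from h import *
P=[read_camera(n) for n in("top","side")]
print(env.state()["eef_pos"],env.state()["ft_force"])
save(P[1]["image"][120:200,280:370],"a4",6)
E
```

```text
stand_post top none
stand_post side [ 539.431 -376.635    0.341    0.185] 370
[ 540.93905925 -377.92433878  325.1694602 ] [-0.38271034  0.09948779 -1.00481622]
```

View pics/a4.png

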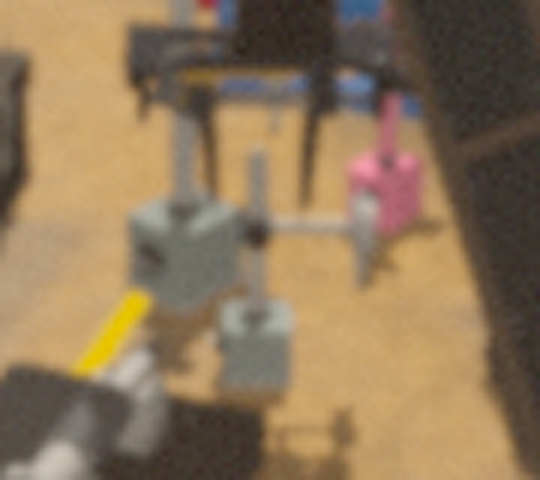

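The fingers straddle the post, which shows midway between them at crop column 258. The tip height agrees with the rod clamp's position. Closing.

move_arm --commands '[[[0,0,0],0,-0.1],[[0,0,0],0,-0.3],[[0,0,0],0,-0.5],[[0,0,0],0,-0.7],[[0,0,0],0,-1],[[0,0,0],0,-1],[[0,0,0],0,-1],[[0,0,0],0,-1],[[0,0,0],0,-1],[[0,0,0],0,-1],[[0,0,0],0,-1],[[0,0,0],0,-1],[[0,0,0],0,-1]]'

```text
t: 26.83
eef_pos: [540.9, -377.9, 324.6]
tcp_rot: [-3.142, -0.0, 1.872]
ft_force: [0.4, -0.4, -1.5]
opening: 0.142
grip_force: 30.0
```

move_arm --commands '[[[0,0,0.3],0,-1],[[0,0,0.7],0,-1],[[0,0,1],0,-1],[[0,0,1],0,-1],[[0,0,1],0,-1],[[0,0,1],0,-1],[[0.32,0.64,0],-0.475,-1],[[0.32,0.64,0],-0.475,-1],[[0.32,0.64,0],-0.475,-1],[[0.32,0.64,0],-0.475,-1],[[0.32,0.64,0],-0.475,-1],[[0.32,0.64,0],-0.475,-1],[[0.32,0.64,0],-0.475,-1],[[0.32,0.64,0],-0.475,-1],[[0.32,0.64,0],-0.475,-1],[[0.32,0.64,0],-0.475,-1],[[0.32,0.64,0],0,-1],[[0.32,0.64,0],0,-1],[[0,0,0],0,-1],[[0,0,0],0,-1]]'

```text
t: 28.5
eef_pos: [656.3, -146.5, 474.6]
tcp_rot: [-3.141, -0.0, 1.494]
ft_force: [1.1, -0.9, -5.8]
opening: 0.143
grip_force: 30.0
```

move_arm --commands '[[[0,0,-0.6],0,-1],[[0,0,-0.6],0,-1],[[0,0,-0.6],0,-1],[[0,0,0],0,-1],[[0,0,0],0,-1],[[0,0,0],0,-1]]'

```text
t: 29.0
eef_pos: [656.2, -148.1, 421.9]
tcp_rot: [3.14, 0.0, 1.491]
ft_force: [0.4, 0.8, -4.6]
opening: 0.143
grip_force: 30.0
```

```bash
cat > look.py <<'E'
from fit import *
import sys
np.set_printoptions(suppress=True,precision=3)
s=env.state();e=s["eef_pos"];print(e,s["tcp_rot"],s["ft_force"])
z=float(sys.argv[2]) if len(sys.argv)>2 else e[2]-324.8
P=[read_camera(n) for n in("top","side")]
v=(657,-147,-.08)
for p in P:
    h=proj(p,[[v[0],v[1],z+60]])[0]
    print(h,[np.round(l["at"]) for l in cut_out("stand_post",p)])
    for l in cut_out("stand_post",p):
        if np.hypot(*(np.array(l["at"])-h))<25: print(np.array(fit("stand_post",[(p,l["region"])],v[:2],z,(v[2],))))
    im=p["image"]
    for m in M["stand_post"]: cv2.polylines(im,[cv2.convexHull(np.round(proj(p,world(m,v,z))*16).astype(np.int32))],True,(255,0,0),1,cv2.LINE_AA,4)
save(np.hstack([P[0]["image"][110:230,270:390],P[1]["image"][110:230,230:350]]),sys.argv[1],3.3)
E
python3 look.py a5
```

```text
[ 656.162 -148.066  421.903] [3.14  0.    1.491] [ 0.403  0.787 -4.603]
[325.785 152.722] [array([418., 170.]), array([456., 202.])]
[275.309 172.283] [array([343., 151.]), array([278., 172.]), array([312., 149.])]
[ 656.53  -147.567   -0.023    0.195]
```

View pics/a5.png

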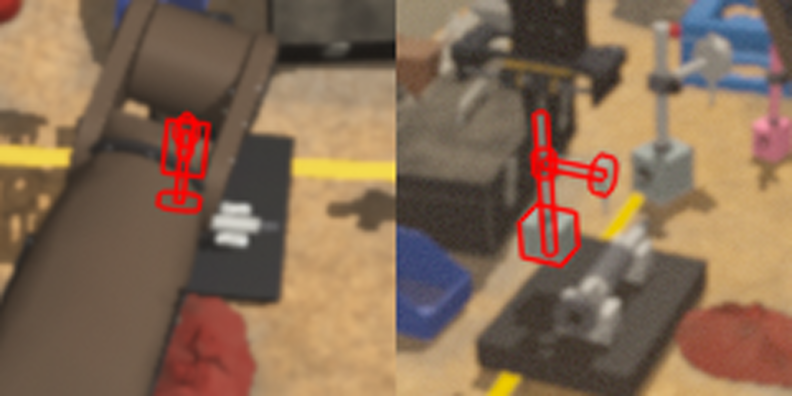

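The stand hangs upright, matches the predicted outline and clears the spindle. Lowering.

move_arm --commands '[[[0,0,-0.5],0,-1],[[0,0,-0.5],0,-1],[[0,0,-0.4],0,-1],[[0,0,-0.15],0,-1],[[0,0,0],0,-1],[[0,0,0],0,-1]]'

```text
t: 29.8
eef_pos: [656.3, -147.6, 374.5]
tcp_rot: [3.141, 0.0, 1.492]
ft_force: [0.0, -0.2, -5.2]
opening: 0.142
grip_force: 30.0
```

move_arm --commands '[[[0,0,-0.06],0,-1],[[0,0,-0.04],0,-1],[[0,0,-0.03],0,-1],[[0,0,0],0,-1],[[0,0,0],0,-1]]'

```text
t: 30.22
eef_pos: [656.2, -147.5, 370.8]
tcp_rot: [3.141, 0.0, 1.492]
ft_force: [0.5, 0.4, -1.0]
opening: 0.14
grip_force: 30.0
```

move_arm --commands '[[[0,0,0],0,-0.6],[[0,0,0],0,-0.5],[[0,0,0],0,-0.4],[[0,0,0],0,-0.2],[[0,0,0],0,0],[[0,0,0],0,0],[[0,0,0],0,0],[[0,0,0.5],0,0],[[0,0,1],0,0],[[0,0,1],0,0],[[0,0,1],0,0],[[0,1,0],0,0],[[0,1,0],0,0],[[0,1,0],0,0],[[0,1,0],0,0],[[0,1,0],0,0],[[0,1,0],0,0],[[-0.5,1,0],0,0],[[-1,1,0],0,0],[[0,0,0],0,0]]'

```text
t: 31.88
eef_pos: [608.3, 96.1, 475.5]
tcp_rot: [-3.14, -0.001, 1.495]
ft_force: [-0.2, -0.4, 0.1]
opening: 0.503
grip_force: 0.0
```

```bash
python3 look.py a6 46; python3 m1.py shaft_mid 87 584 -142 -.06 plate 0 603 -143 -.08
```

```text
[608.317  96.136 475.49 ] [-3.14  -0.001  1.495] [-0.193 -0.356  0.101]
[325.63  155.315] [array([418., 169.]), array([458., 199.]), array([323., 160.])]
[ 656.96  -142.633   -0.079    0.213]
[276.123 183.844] [array([280., 186.]), array([314., 150.]), array([345., 139.])]
[ 655.604 -146.257   -0.028    0.276]
shaft_mid top [ 584.617 -139.51    -0.052    0.265] 412
shaft_mid side [ 583.304 -145.219   -0.064    0.126] 330
plate top [ 603.449 -141.637   -0.061    0.389] 2510
plate side [ 602.856 -151.882   -0.086    0.491] 1701
```

View pics/a6.png

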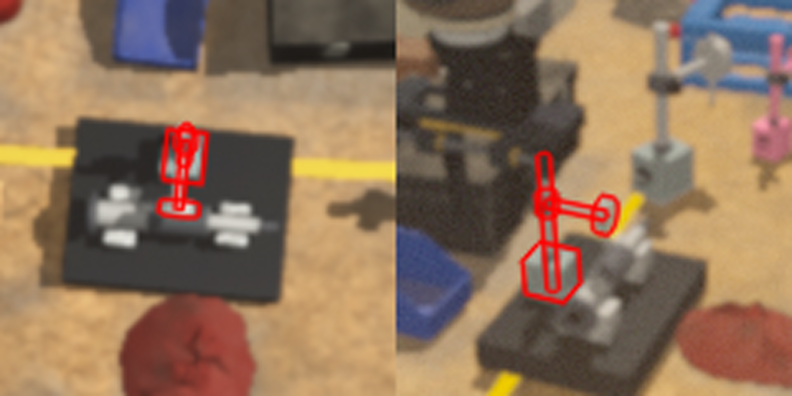

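The stand is upright on the plate behind the spindle, with the dial over mid-spindle: the fitted offset is −72 mm fore/aft and about −3 mm sideways. The arm is clear, so handing in.

```bash
python3 -c "
from cell import env
print(env.job_done())"
```

```text
the job is handed in; nothing more can be done
None
```

I set the spindle on its two V-blocks with the dial gauge standing behind it, and handed the job in at about 32 s with the arm clear. The final camera check showed everything in place, though I checked seating and level only by eye; no verdict came back.

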